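# Mesh the sesame mill's crank coupling and press it home

### The arm

A 6-joint arm with a two-finger parallel gripper is mounted at the origin on a cart in front of the work surface, level with it; the furniture and walls round the work are solid. World frame = base frame: x ahead of the robot, y to its left, z up, the work surface at z = 0. Lengths are in m, angles in degrees, forces in N, time in s.
With the tool pointing down it reaches from about 0.4 to 0.825 m from the base axis. Payload 7 kg.
Tool frame: the origin (TCP) lies on the centre line of the jaws, within the pads' length; the fingertips stand 19 mm ahead of it and the grasp point (between the pads) is the TCP; z points along the fingers, y is the line along which they close (so a half turn about z gives the same grasp; the last joint's range is limited). The gripper opens to 88 mm and grips with 3 to 60 N. Pads are 19 mm wide; open, the fingers measure 130 mm over their backs; the gripper's body (78 mm by 193 mm) begins 47 mm behind the grasp point.
Start: joints at [81.939, 20.546, 0.682, 0, -70.136, -16.507], TCP at [0.281, 0.614, 0.246] pointing down, gripper open.
Joint ranges: [-176.03, 176.03], [-82.01, 121.73], [-58.28, 71.71], [-173.87, 95.51], [-174.79, -0.11], [-173.66, 173.66]. Speed limits (degrees/s): [136.94, 136.94, 172.46, 180, 180, 180].

### API

Orientations are given as [roll, pitch, yaw] about the fixed x, y, z axes, in that order (R = Rz(yaw) Ry(pitch) Rx(roll)).
In Python, from plant import * gives the robot as it stands. The module is installed in compiled form; this text tells all that it offers.
- The arm moves only by the tool play_rows, never from a script. Its argument "deltas" is a list of rows, each a list of 6 numbers: the shift along the world's x, y, z scaled (see below), then the turn, a rotation vector about the world's x, y, z scaled (see below). A call has 1 to 10 rows; each row shifts and turns the commanded pose from where the row before left it; what a row does not reach is not made up. The controller multiplies each number of a shift by 800 mm and each number of a turn by 180 degrees. A row lasts 1/10 s, in which the tool goes at most 50 mm and 8.59 degrees, less where a joint would pass 70% of its speed; a pose out of reach is approached as far as the arm can. A call with a number of a shift or a turn outside -1 to 1 is refused whole. A call with a gripper value outside its range is refused whole. "gripper" is the gripper command: -1 is shut, 1 is fully open, values between are in proportion, set as the call begins (left out, the last holds). The fingers move at their own pace and stop on an object; the grip force is fixed at half the most. Time passes only in rows, so rows that do not move let the fingers close. It gives the time, the measured TCP pose, the force, the opening and the grip force at its end, in the units of the state.
- get_obs(): the state, without advancing time (a new reading comes with each control period).
- snapshot(name): name is "side" or "top"; returns (picture, depth): 384x512x3 uint8, blue, green, red; 384x512 float32, m along the optical axis (not along the pixel's ray), 0 where there is no reading.
- camera_model(name): a dict with "fx", "fy", "cx", "cy" (pixels), "world_to_cam" (4x4, takes a point from world to camera coordinates). Camera axes: x right, y down, z forward; pixel columns grow to the right and rows downward; lengths in m; the calibration is good to about 2 mm. A picture is of the moment at which its call begins. camera_model takes no time and is no camera call.
- close_job(): hands the job in; it is judged then, once.
The state is a dict: "clock": time; "joint_pos": joint angles; "qvel": joint speeds; "tau": joint torques, N m; "tool_pos": TCP position; "orientation": TCP orientation; "force": force on the tool from outside, world axes, zero at the start; "moment": the same for the moment, N m; "opening": finger opening in m; "gripper_force": force on a finger pad.
Only numpy, scipy, OpenCV 4.12 (cv2) and the standard library are available. Lean on these libraries where they do the work, as an engineer would, in place of code of your own. Each camera call takes 0.05 s, during which the arm holds its last target. There are 200 camera calls.

### The job

The crank of the sesame mill was put back after washing, but it only rides on top of the drive shaft: its coupling teeth stand on the shaft's teeth. Turn the crank until the teeth mesh and the hub drops, then press the hub down fully home onto the shaft's collar. Leave the things round the mill standing where they are.

Things in the scene. Friction and masses are not known exactly. Their poses are not given: they have to be found in the camera images.
- mill: Hand mill for sesame, fixed to the worktop by its suction foot: black rubber foot (136 mm across), glass jar, ribbed steel head (102 mm across, narrowing to 60 mm at its top, 144 mm high). Origin under the foot's middle, on the worktop; z up the shaft's axis. Keep the arm clear of the glass shelf 0.5 m up, left behind the mill: its front edge runs from the post at x 0.67, y 0.13 to x 0.18, y 0.92.
- mill_shaft (a joint): Angle of the mill's drive shaft (rad), growing anticlockwise from above, endless; stiff (0.35 N m), stays where left. Its collar (52 mm across) carries five teeth, 18 mm high and 72 degrees apart, out to 22 mm radius; at 0 one points along the mill's +x. Above them a round nose keeps the crank's hub centred. They mesh when the crank's x axis points along any shaft tooth, within about 4 degrees.
- mill_seat (a point): Centre of the upper face of the shaft's collar, on the shaft axis, 150 mm above the worktop: the hub's underside rests here when it is fully home.
- crank: Loose steel crank with a black knob, 0.2 kg. Origin: centre of the hub's underside, on its axis; z up, x along the arm to the knob. Hub 48 mm across, 63 mm high, five teeth under it. Flat arm 18 mm wide, 48 to 56 mm above the origin, reaching 99 mm out; on the other side a counterweight (30 mm across, top 63 mm above the origin) stands 34 mm out. It starts 18 mm above the seat, teeth on teeth.
- crank_hub_top (a point): Middle of the hub's slightly domed top, 63 mm above the crank's origin: where to press. Once meshed, the hub drops by its weight from 18 to about 11 mm above the seat, where spring balls in the shaft hold it up; a downward push of about 12 to 16 N snaps it past them onto the seat.
- crank_knob (a point): Centre of the knob, 85 mm from the hub's axis, 76 mm above the crank's origin. The upright knob is about 25 mm across and 40 mm high, fixed on the arm; its top is 96 mm above the origin. Unmeshed, the crank turns freely on the shaft's nose; the next mesh is 13 to 59 degrees away, whichever way it is turned. After that it turns only together with the stiff shaft.
- bowl: Grey bowl, 134 mm across, 60 mm high, loose. Origin under its middle. Bystander.
- cup: Steel beaker, 77 mm across, 101 mm high, loose. Origin under its middle. Bystander.
- shaker: Pepper shaker, 44 mm across, 90 mm high, loose. Origin under its middle. Bystander.
- timer: Kitchen timer, 65 mm across, 46 mm high, loose. Origin under its middle. Bystander.

How it is judged:
By the outcome, as a careful person would: the job done as asked, in the order asked, and still so for the second after the job is handed in, with the robot touching nothing.
It also fails if it takes over 42 s, if anything falls off the work surface, if the arm or the gripper's body presses on something with over 40 N, if the wrist force passes 120 N, or if a joint passes its speed limit or range.

## Working session

There is one attempt and no reset: what is moved stays moved. The work goes in short steps, Python scripts to look and compute and a tool call to move; the robot and the scene stay as the last step left them, time stands still between calls to the robot, and variables do not carry over. Pictures are saved under pics/ and viewed, at most 10 in all, crops included, and the job is handed in when it is done.

Besides the shell and the picture viewer there is one more tool, called by a JSON object that holds its "op" and its "data", one argument or row to a line. play_rows: Moves the arm, as the interface text tells. Its arguments: {"type":"object","properties":{"deltas":{"type":"array","items":{"type":"array","items":{"type":"number","minimum":-1,"maximum":1}}},"gripper":{"type":"number"}},"required":["deltas"]}

```bash
mkdir -p pics; cat > h.py <<'E'
from plant import *
import numpy as np, cv2
def pts(name):
    im,d=snapshot(name); m=camera_model(name)
    v,u=np.mgrid[:384,:512]
    P=np.stack([(u-m['cx'])/m['fx']*d,(v-m['cy'])/m['fy']*d,d,np.ones_like(d)],-1)@np.linalg.inv(m['world_to_cam']).T
    return im,d,P[...,:3],m
def ray(m,u,v,z):
    T=np.linalg.inv(m['world_to_cam']); r=T[:3,:3]@np.array([(u-m['cx'])/m['fx'],(v-m['cy'])/m['fy'],1]); o=T[:3,3]
    return o+r*(z-o[2])/r[2]
E
python3 - <<'E'
from h import *
o=get_obs(); print({k:np.round(v,3) for k,v in o.items()})
ims=[]
for n in("side","top"):
    im,d,P,m=pts(n); np.savez(n,im=im,d=d,P=P); ims.append(im)
    print(n,np.linalg.inv(m['world_to_cam']).round(3).tolist(),m['fx'])
    cv2.imwrite(f'pics/{n}0.png',cv2.resize(im,(800,600)))
E
```

```text
{'clock': np.float64(0.0), 'joint_pos': array([ 8.1941e+01,  2.0592e+01,  6.3400e-01, -2.0000e-02, -7.0137e+01,
       -1.6508e+01]), 'qvel': array([-0.017, -0.021, -0.037,  0.036,  0.133, -0.067]), 'tau': array([ 1.0000e-03, -5.8273e+01,  2.9306e+01,  6.9970e+00,  7.0000e-03,
       -0.0000e+00]), 'tool_pos': array([0.28 , 0.613, 0.245]), 'orientation': array([ 1.79904e+02, -9.00000e-03, -2.45740e+01]), 'force': array([0.468, 0.552, 0.165]), 'moment': array([-0.008, -0.012,  0.002]), 'gripper_force': np.float64(0.0), 'opening': np.float64(0.088)}
side [[0.622, -0.329, 0.71, -0.345], [-0.783, -0.279, 0.556, -0.67], [0.015, -0.902, -0.431, 0.695], [0.0, 0.0, 0.0, 1.0]] 466.3696358620073
top [[-0.003, -0.994, 0.109, 0.392], [-1.0, 0.002, -0.011, 0.039], [0.011, -0.109, -0.994, 1.495], [0.0, 0.0, 0.0, 1.0]] 493.94141097780886
```

View pics/side0.png

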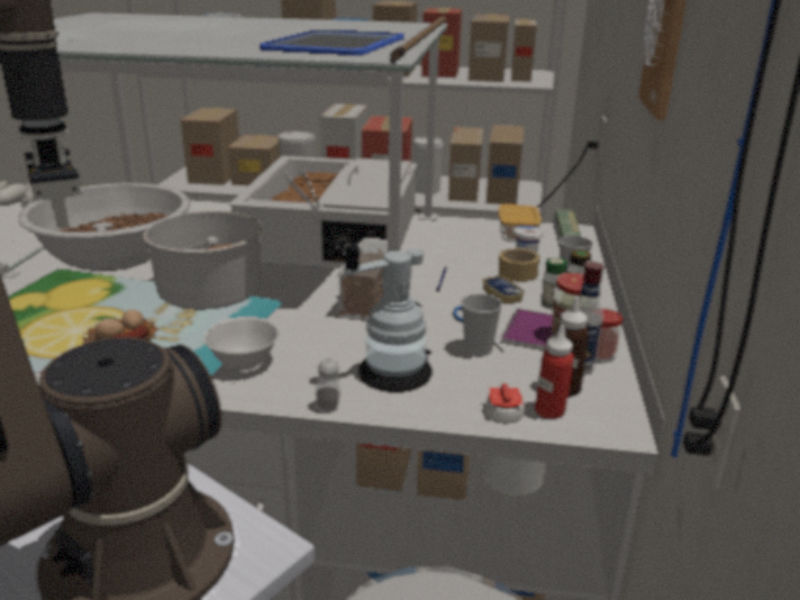

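View pics/top0.png

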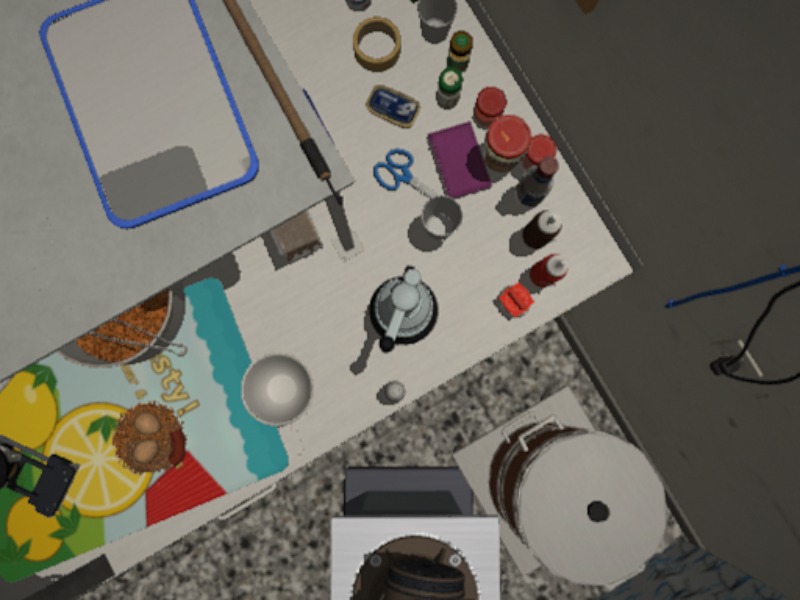

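The side view shows the mill at about (395,330), with the crank arm and knob pointing left. In the top view (800 px) the hub is near (405,290), the knob (387,343) and the counterweight (412,275). Next I'll locate them by colour and depth.

```bash
python3 - <<'E'
from h import *
t=np.load('top.npz'); P=t['P']; im=t['im']; m=camera_model('top')
w=P[150:240,225:290]; 
z=w[...,2]
for lo,hi in((.212,.222),(.222,.240),(.245,.285)):
    k=(z>lo)&(z<hi); q=w[k]; print(lo,k.sum(),q.mean(0).round(4) if k.any() else '', q.min(0).round(3),q.max(0).round(3))
k=(z>.245)&(z<.285); v,u=np.nonzero(k); print('knob px',u.mean()+225,v.mean()+150, ray(m,u.mean()+225,v.mean()+150,.264))
# dark blob & foot
g=cv2.cvtColor(im,cv2.COLOR_BGR2GRAY)
b=((g<45)&(np.mgrid[:384,:512][0]>150)&(np.mgrid[:384,:512][0]<240)&(np.mgrid[:384,:512][1]>225)&(np.mgrid[:384,:512][1]<290)).astype('uint8')
n,l,s,c=cv2.connectedComponentsWithStats(b)
for i in range(1,n):
    if s[i,4]>15: print(s[i],c[i].round(1),ray(m,*c[i],.264).round(4),ray(m,*c[i],0.0).round(4))
cv2.imwrite('pics/c.png',cv2.resize(im[150:240,225:290],None,fx=8,fy=6.6,interpolation=2)[:600])
# hub disc
k=(z>.222)&(z<.240);v,u=np.nonzero(k)
print(cv2.resize(z,(33,45),interpolation=0)[5:40].__mul__(1000).astype(int).tolist().__str__().replace('],','],\n'))
E
```

```text
0.212 51 [0.5046 0.034  0.2201] [ 0.449 -0.004  0.214] [0.566 0.054 0.222]
0.222 445 [0.5385 0.0204 0.228 ] [ 0.449 -0.006  0.222] [0.587 0.056 0.236]
0.245 84 [0.4613 0.0498 0.2615] [0.45  0.038 0.25 ] [0.472 0.061 0.268]
knob px 247.42857142857142 219.36904761904762 [0.46113932 0.0497719  0.264     ]
[236 182  44  43 342] [254.3 208.9] [0.4874 0.0326 0.264 ] [0.5078 0.0313 0.    ]
[[5, 4, 1, 5, 2, -1, -3, 0, -3, -4, -5, -4, 0, -3, -3, -1, -2, -2, -1, 5, -4, -2, -1, 3, 2, -7, -2, -5, -7, 5, -2, -5, 3],
 [1, 1, 4, 0, -5, -1, 5, -2, 2, 1495, 0, 6, 0, -7, 1, 1, 0, -1, 0, -1, 0, 0, 1, -2, 0, 2, -2, 2, 1495, 2, 0, 2, 3],
 [0, -3, -7, -2, -2, -1, 0, 0, -2, 0, 2, -2, 4, 0, 2, -6, -5, -1, 0, 3, -2, 6, -3, -10, 2, 2, -3, 1, -3, 0, 4, -6, -6],
 [-4, 0, -2, 4, -2, 0, -2, -3, -3, -2, -1, -2, -1, 3, 2, -6, 0, -2, 0, -9, -6, 2, 0, 1, -3, 2, -5, -7, -3, 1, 0, -2, 2],
 [-1, -5, 1, 0, -2, 0, -1, 0, 8, -1, -3, 0, 5, 0, -3, -4, -7, -1, -1, 0, 1, -1, -1, 0, -4, -3, 0, 1, 3, 4, -10, -2, 0],
 [3, 1, 1, -2, 0, 7, 4, -1, -3, -6, -5, 0, -3, -1, 2, -1, 0, 5, 15, 13, 12, 3, -7, -2, 0, 1, 0, -1, -7, 3, -1, -9,
[... 3235 characters left out ...]
0, 255, 267, 260, 263, 260, 6, 7, 10, 8, 13, 8, 4, -6, 5, -1, -3, -2, 0, 0, 0, -2, 2, 3],
 [1, -2, -4, -1, -2, -2, -7, 2, -5, 1, 259, 264, 264, 264, 259, -2, 2, 3, 0, -1, -3, 3, -3, 5, -1, 1, -2, -1, 0, 0, 3, -1, 0],
 [-2, 0, 0, 0, -5, -2, 0, -1, -6, -2, 263, 267, 266, 265, 252, -5, -5, -4, -1, -4, -2, -2, 0, 1, 0, 0, -3, -1, 2, -3, 2, 0, -2],
 [0, 0, -1, -4, 0, 8, 0, -5, 2, -4, 6, 255, 263, 3, 0, -3, -3, 4, 1, 2, 0, 1, 2, 3, -7, -1, -3, -1, 0, 0, -1, -4, 4],
 [0, 0, 4, -1, -4, -5, -1, 0, 0, 0, -6, -3, 1495, 0, 0, -2, 1, 1, -1, -2, -2, -3, 10, 1, 0, 0, 2, 0, 0, -2, 1, 0, 1],
 [-2, -3, 3, 1, -1, 2, -8, -1, 0, -4, -1, -1, -3, 0, 1, 0, -5, 1, -9, 0, -2, -6, 0, 3, 1, -3, 2, -3, -2, 3, -4, 4, 0]]
```

View pics/c.png

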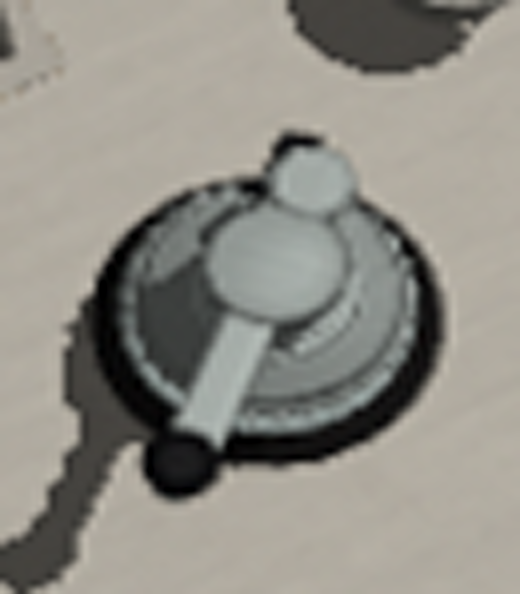

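```bash
python3 - <<'E'
from h import *
m=camera_model('top')
h=ray(m,259.6,189.7,.231);c=ray(m,264.1,177.3,.231);k=ray(m,247.4,219.4,.264)
print(h,c,k); 
for a,b in((k,h),(h,c),(k,c)): d=(a-b)[:2]; print(np.linalg.norm(d),np.degrees(np.arctan2(d[1],d[0])))
# side view of hub/knob check
s=np.load('side.npz');P=s['P'];Z=P[...,2]
n=np.linalg.norm(P[...,:2]-h[:2],axis=-1)
for lo,hi,r in((.15,.22,.04),(.222,.245,.035)):
  q=P[(n<r)&(Z>lo)&(Z<hi)]; print(len(q),q.mean(0) if len(q) else '')
q=P[(np.linalg.norm(P[...,:2]-k[:2],axis=-1)<.03)&(Z>.23)&(Z<.29)];print(len(q),q.mean(0),q.min(0),q.max(0))
E
```

```text
[0.53939737 0.01865528 0.231     ] [0.57164323 0.0069176  0.231     ] [0.46106232 0.04984315 0.264     ]
0.08431526917720682 158.29079951766118
0.03431570990061835 159.99820740405184
0.11862015008433692 158.78466980621909
437 [0.53108992 0.00987814 0.18686088]
166 [0.53842986 0.0136162  0.22781599]
137 [0.456568   0.04465271 0.24967193] [0.44795204 0.03558504 0.23043021] [0.47226575 0.06203069 0.26490884]
```

{"op": "play_rows", "data": {
  "deltas": [
    [0.015, -0.048, 0.01, 0, 0, 0],
    [0.015, -0.048, 0.01, 0, 0, 0],
    [0.015, -0.048, 0.01, 0, 0, 0],
    [0.015, -0.048, 0.01, 0, 0, 0],
    [0.015, -0.048, 0.01, 0, 0, 0],
    [0.015, -0.048, 0.01, 0, 0, 0],
    [0.015, -0.048, 0.01, 0, 0, 0],
    [0.015, -0.048, 0.01, 0, 0, 0],
    [0.015, -0.048, 0.01, 0, 0, 0],
    [0.015, -0.048, 0.01, 0, 0, 0]
  ],
  "gripper": 0.02
}}

```text
clock: 1.1
tool_pos: [0.4006, 0.2281, 0.3258]
orientation: [-180.0, 0.0, -24.5]
force: [0.4, 0.3, -0.3]
opening: 0.0449
gripper_force: 0.0
```

{"op": "play_rows", "data": {
  "deltas": [
    [0.0151, -0.0445, 0, 0, 0, 0.0036],
    [0.0151, -0.0445, 0, 0, 0, 0.0036],
    [0.0151, -0.0445, 0, 0, 0, 0.0036],
    [0.0151, -0.0445, 0, 0, 0, 0.0036],
    [0.0151, -0.0445, 0, 0, 0, 0.0036],
    [0, 0, 0, 0, 0, 0],
    [0, 0, 0, 0, 0, 0]
  ]
}}

```text
clock: 1.8
tool_pos: [0.461, 0.051, 0.3252]
orientation: [180.0, 0.0, -21.5]
force: [0.6, -0.0, -0.3]
opening: 0.0448
gripper_force: 0.0
```

```bash
python3 - <<'E'
from h import *
im,d,P,m=pts('side'); cv2.imwrite('pics/s1.png',cv2.resize(im[100:260,160:340],None,fx=4,fy=3.7,interpolation=2)[:600])
o=get_obs();print(o['tool_pos'],o['orientation'],o['joint_pos'])
E
```

```text
[0.46090497 0.05173412 0.32530188] [ 1.79990768e+02  2.67283876e-02 -2.13970879e+01] [ 3.08186522e+01 -2.52598261e+00 -1.69423426e+01 -1.59686117e-02
 -7.56073134e+01  3.77882345e+01]
```

View pics/s1.png

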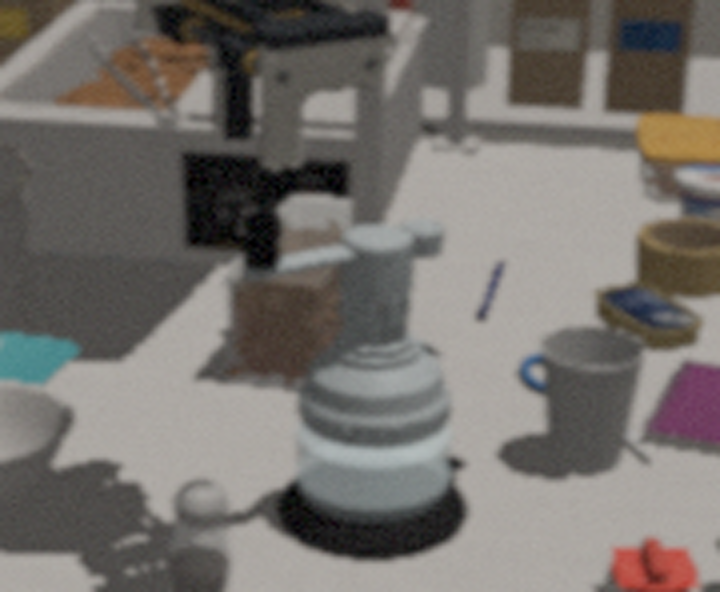

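The fingers stand either side of the knob at crop px (260,230). Going down.

{"op": "play_rows", "data": {
  "deltas": [
    [0, -0.0015, -0.0219, 0, 0, 0],
    [0, 0, -0.0219, 0, 0, 0],
    [0, 0, -0.0219, 0, 0, 0],
    [0, 0, -0.0219, 0, 0, 0],
    [0, 0, 0, 0, 0, 0]
  ]
}}

```text
clock: 2.35
tool_pos: [0.4595, 0.0513, 0.2534]
orientation: [179.9, 0.2, -21.2]
force: [1.2, 0.3, -0.0]
opening: 0.0446
gripper_force: 0.0
```

```bash
python3 - <<'E'
import numpy as np
h=np.array([.5394,.0187]);a0=158.7
for st in (5,):
  p=h+.085*np.array([np.cos(np.radians(a0)),np.sin(np.radians(a0))]);print(p)
  for i in range(1,15):
    a=np.radians(a0+st*i);q=h+.085*np.array([np.cos(a),np.sin(a)]);print(st*i,((q-p)/.8).round(4),round(st/180,4));p=q
E
```

```text
[0.46020625 0.04957635]
5 [-0.003  -0.0088] 0.0278
10 [-0.0022 -0.009 ] 0.0278
15 [-0.0014 -0.0092] 0.0278
20 [-0.0006 -0.0092] 0.0278
25 [ 0.0002 -0.0093] 0.0278
30 [ 0.001  -0.0092] 0.0278
35 [ 0.0018 -0.0091] 0.0278
40 [ 0.0026 -0.0089] 0.0278
45 [ 0.0034 -0.0086] 0.0278
50 [ 0.0041 -0.0083] 0.0278
55 [ 0.0048 -0.0079] 0.0278
60 [ 0.0055 -0.0075] 0.0278
65 [ 0.0061 -0.007 ] 0.0278
70 [ 0.0067 -0.0064] 0.0278
```

{"op": "play_rows", "data": {
  "deltas": [
    [-0.0015, -0.0044, 0, 0, 0, 0.0139],
    [-0.0015, -0.0044, 0, 0, 0, 0.0139],
    [-0.0011, -0.0045, 0, 0, 0, 0.0139],
    [-0.0011, -0.0045, 0, 0, 0, 0.0139],
    [-0.0007, -0.0046, 0, 0, 0, 0.0139],
    [-0.0007, -0.0046, 0, 0, 0, 0.0139],
    [-0.0003, -0.0046, 0, 0, 0, 0.0139],
    [-0.0003, -0.0046, 0, 0, 0, 0.0139]
  ]
}}

```text
clock: 3.15
tool_pos: [0.4556, 0.0225, 0.2566]
orientation: [-180.0, -0.1, -1.1]
force: [0.5, 1.1, -0.8]
opening: 0.0446
gripper_force: 0.1
```

```bash
cat > look.py <<'E'
from h import *
im,d,P,m=pts('side'); Z=P[...,2]
n=np.linalg.norm(P[...,:2]-[.5394,.0187],axis=-1)
k=(n<.022)&(Z>.19)&(Z<.26); q=P[k]; print('hub',len(q),'p90 z',np.percentile(q[:,2],[50,80,90,97]).round(4))
o=get_obs();print(o['clock'],o['tool_pos'].round(4),o['orientation'].round(1),o['force'].round(1),o['gripper_force'])
im,d,P,m=pts('top'); Z=P[...,2]
n=np.linalg.norm(P[...,:2]-[.5394,.0187],axis=-1)
q=P[(n<.02)&(Z>.19)&(Z<.26)]; print('top hub',len(q),np.median(q[:,2]) if len(q) else '')
cv2.imwrite('pics/tmp.png',cv2.resize(im[150:240,225:290],None,fx=8,fy=6.6,interpolation=2)[:600])
E
python3 look.py
```

```text
hub 182 p90 z [0.2254 0.2299 0.2309 0.2315]
3.2 [0.4555 0.0221 0.2566] [-1.8e+02 -1.0e-01 -1.0e+00] [-0.  -0.3 -0.4] 0.008246664083344513
top hub 0
```

{"op": "play_rows", "data": {
  "deltas": [
    [0.0001, -0.0046, 0, 0, 0, 0.0139],
    [0.0001, -0.0046, 0, 0, 0, 0.0139],
    [0.0005, -0.0046, 0, 0, 0, 0.0139],
    [0.0005, -0.0046, 0, 0, 0, 0.0139],
    [0.0009, -0.0046, 0, 0, 0, 0.0139],
    [0.0009, -0.0046, 0, 0, 0, 0.0139]
  ]
}}

```text
clock: 3.85
tool_pos: [0.458, 0.0002, 0.2562]
orientation: [180.0, -0.0, 13.8]
force: [-1.4, 0.1, -0.4]
opening: 0.0448
gripper_force: 0.1
```

```bash
python3 look.py
```

```text
hub 99 p90 z [0.2056 0.2294 0.23   0.2314]
3.9 [ 4.580e-01 -1.000e-04  2.562e-01] [180.   -0.   13.9] [ 0.1 -0.2 -0.3] 0.003231892806070391
top hub 30 0.22843668605519885
```

Still unmeshed (hub top 0.231), about 28° turned. Continuing.

{"op": "play_rows", "data": {
  "deltas": [
    [0.0013, -0.0045, 0, 0, 0, 0.0139],
    [0.0013, -0.0045, 0, 0, 0, 0.0139],
    [0.0017, -0.0043, 0, 0, 0, 0.0139],
    [0.0017, -0.0043, 0, 0, 0, 0.0139],
    [0.002, -0.0042, 0, 0, 0, 0.0139]
  ]
}}

```text
clock: 4.45
tool_pos: [0.4643, -0.0174, 0.2559]
orientation: [180.0, -0.0, 26.2]
force: [0.4, 1.0, -0.0]
opening: 0.045
gripper_force: 0.1
```

```bash
python3 look.py
```

```text
hub 88 p90 z [0.2246 0.2302 0.231  0.2315]
4.5 [ 0.4644 -0.0176  0.2559] [180.   -0.   26.4] [-0.1  0.3 -0. ] 0.01059753485606052
top hub 76 0.22953645205051643
```

{"op": "play_rows", "data": {
  "deltas": [
    [0.002, -0.0042, 0, 0, 0, 0.0139],
    [0.0024, -0.004, 0, 0, 0, 0.0139],
    [0.0024, -0.004, 0, 0, 0, 0.0139],
    [0.0028, -0.0037, 0, 0, 0, 0.0139]
  ]
}}

```text
clock: 4.95
tool_pos: [0.4719, -0.0302, 0.2557]
orientation: [180.0, -0.0, 36.2]
force: [-0.6, 0.5, 0.9]
opening: 0.045
gripper_force: 0.1
```

```bash
python3 look.py
```

```text
hub 104 p90 z [0.2277 0.2303 0.2309 0.2316]
5.0 [ 0.4721 -0.0304  0.2557] [180.   -0.   36.3] [1.2 0.1 0.6] 0.024853522645571502
top hub 50 0.22947790127953582
```

View pics/tmp.png

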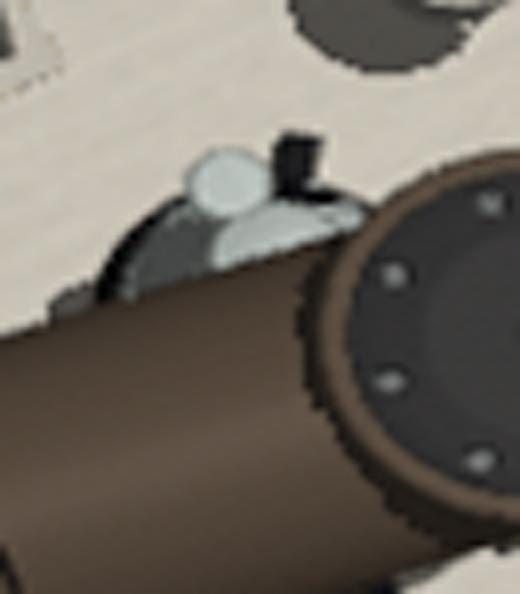

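The counterweight is now at crop px (228,182), so the crank has turned about 48–51° and has not yet meshed. Continuing.

{"op": "play_rows", "data": {
  "deltas": [
    [0.0028, -0.0037, 0, 0, 0, 0.0139],
    [0.0031, -0.0035, 0, 0, 0, 0.0139],
    [0.0031, -0.0035, 0, 0, 0, 0.0139]
  ]
}}

```text
clock: 5.35
tool_pos: [0.479, -0.0388, 0.2557]
orientation: [180.0, -0.0, 43.7]
force: [0.9, -0.3, -0.9]
opening: 0.0448
gripper_force: 0.0
```

```bash
python3 look.py
```

```text
hub 59 p90 z [0.2118 0.2217 0.2223 0.2232]
5.4 [ 0.4793 -0.039   0.2556] [180.    0.   43.8] [ 1.1 -0.2 -0.8] 0.0
top hub 13 0.22269944060133784
```

The hub top is at 0.223 (down from 0.231), so the teeth have meshed. Backing off, rising and moving over the hub with the gripper shut.

{"op": "play_rows", "data": {
  "deltas": [
    [-0.004, 0.0045, 0, 0, 0, 0],
    [0, 0, 0.0312, 0, 0, 0],
    [0, 0, 0.0312, 0, 0, 0],
    [0, 0, 0.0312, 0, 0, 0],
    [0, 0, 0, 0, 0, 0]
  ]
}}

```text
clock: 5.95
tool_pos: [0.4769, -0.035, 0.334]
orientation: [179.8, -0.3, 43.6]
force: [0.5, -0.2, -0.3]
opening: 0.0448
gripper_force: 0.0
```

{"op": "play_rows", "data": {
  "deltas": [
    [0.0264, 0.022, 0, 0, 0, 0],
    [0.0264, 0.022, 0, 0, 0, 0],
    [0.0264, 0.022, 0, 0, 0, 0],
    [0, 0, 0, 0, 0, 0],
    [0, 0, 0, 0, 0, 0],
    [0, 0, 0, 0, 0, 0]
  ],
  "gripper": -1
}}

```text
clock: 6.55
tool_pos: [0.5384, 0.0172, 0.3301]
orientation: [-180.0, 0.0, 43.7]
force: [0.3, -0.7, -0.3]
opening: 0.0033
gripper_force: 0.0
```

```bash
python3 look.py; python3 - <<'E'
from h import *
im,d,P,m=pts('side'); cv2.imwrite('pics/s2.png',cv2.resize(im[100:260,160:340],None,fx=4,fy=3.7,interpolation=2)[:600])
E
```

```text
hub 90 p90 z [0.2111 0.2211 0.222  0.2227]
6.6 [0.5385 0.017  0.3304] [-180.    -0.    43.7] [ 0.7 -0.3 -0.4] 0.0
top hub 0
```

View pics/s2.png

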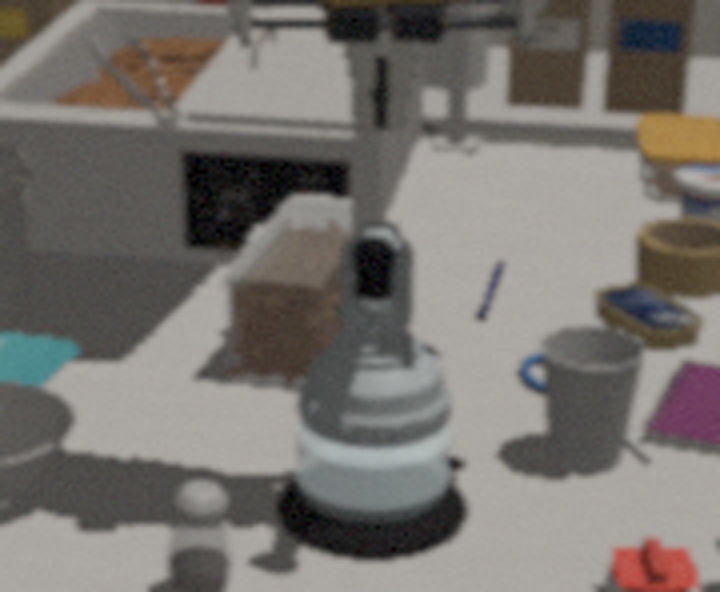

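The closed fingers hang over the hub (crop px (380,150)) and the knob faces the camera. Descending to just above the hub, then pressing in small steps.

{"op": "play_rows", "data": {
  "deltas": [
    [0.001, 0.002, -0.0333, 0, 0, 0],
    [0, 0, -0.0333, 0, 0, 0],
    [0, 0, -0.033, 0, 0, 0],
    [0, 0, 0, 0, 0, 0],
    [0, 0, 0, 0, 0, 0]
  ],
  "gripper": -1
}}

```text
clock: 7.2
tool_pos: [0.54, 0.0185, 0.2515]
orientation: [180.0, 0.0, 43.7]
force: [-0.2, -0.4, 1.0]
opening: 0.0001
gripper_force: 0.0
```

{"op": "play_rows", "data": {
  "deltas": [
    [0, 0, -0.0025, 0, 0, 0],
    [0, 0, -0.0025, 0, 0, 0],
    [0, 0, -0.0025, 0, 0, 0]
  ]
}}

```text
clock: 7.5
tool_pos: [0.5403, 0.019, 0.2455]
orientation: [180.0, -0.1, 43.7]
force: [-0.0, 0.1, 0.4]
opening: 0.0002
gripper_force: 0.0
```

Tips at 0.2265; contact is expected at about 0.224.

{"op": "play_rows", "data": {
  "deltas": [
    [0, 0, -0.0025, 0, 0, 0],
    [0, 0, -0.0025, 0, 0, 0],
    [0, 0, 0, 0, 0, 0]
  ]
}}

```text
clock: 7.8
tool_pos: [0.5404, 0.0186, 0.2417]
orientation: [179.9, -0.0, 43.7]
force: [-1.1, -1.4, 5.4]
opening: 0.0009
gripper_force: 2.8
```

{"op": "play_rows", "data": {
  "deltas": [
    [0, 0, -0.0012, 0, 0, 0],
    [0, 0, 0, 0, 0, 0]
  ]
}}

```text
clock: 8.0
tool_pos: [0.5404, 0.0186, 0.2411]
orientation: [179.9, -0.0, 43.7]
force: [-1.9, -1.7, 7.1]
opening: 0.0007
gripper_force: 3.6
```

{"op": "play_rows", "data": {
  "deltas": [
    [0, 0, -0.002, 0, 0, 0],
    [0, 0, -0.002, 0, 0, 0],
    [0, 0, 0, 0, 0, 0]
  ]
}}

```text
clock: 8.3
tool_pos: [0.5398, 0.0189, 0.2362]
orientation: [-180.0, 0.0, 43.7]
force: [-0.3, -0.8, 0.2]
opening: 0.0002
gripper_force: 0.0
```

{"op": "play_rows", "data": {
  "deltas": [
    [0, 0, -0.002, 0, 0, 0],
    [0, 0, 0, 0, 0, 0]
  ]
}}

```text
clock: 8.5
tool_pos: [0.5398, 0.0189, 0.2345]
orientation: [-180.0, 0.0, 43.7]
force: [-1.2, 1.0, 0.0]
opening: 0.0006
gripper_force: 0.0
```

The hub has snapped past the spring balls. Following it down to press it against the collar (home means TCP z ≈ 0.232).

{"op": "play_rows", "data": {
  "deltas": [
    [0, 0, -0.003, 0, 0, 0],
    [0, 0, -0.003, 0, 0, 0],
    [0, 0, 0, 0, 0, 0]
  ]
}}

```text
clock: 8.8
tool_pos: [0.5406, 0.0189, 0.2323]
orientation: [179.9, -0.1, 43.8]
force: [-5.4, 0.4, 14.9]
opening: 0.0002
gripper_force: 7.5
```

{"op": "play_rows", "data": {
  "deltas": [
    [0, 0, -0.003, 0, 0, 0],
    [0, 0, -0.002, 0, 0, 0],
    [0, 0, 0, 0, 0, 0]
  ]
}}

```text
clock: 9.1
tool_pos: [0.5416, 0.0187, 0.2321]
orientation: [179.7, -0.3, 43.8]
force: [-14.0, 1.9, 38.5]
opening: 0.0007
gripper_force: 19.2
```

Firm stop at 0.232 with 38 N: the hub is home. Rising and checking.

{"op": "play_rows", "data": {
  "deltas": [
    [0, 0, 0.012, 0, 0, 0],
    [0, 0, 0.03, 0, 0, 0],
    [0, 0, 0.05, 0, 0, 0],
    [0, 0, 0.05, 0, 0, 0],
    [-0.05, -0.03, 0, 0, 0, 0],
    [-0.05, -0.03, 0, 0, 0, 0],
    [-0.05, -0.03, 0, 0, 0, 0],
    [0, 0, 0, 0, 0, 0]
  ]
}}

```text
clock: 9.9
tool_pos: [0.4162, -0.055, 0.3405]
orientation: [180.0, -0.1, 43.7]
force: [1.3, 0.2, 0.9]
opening: 0.0004
gripper_force: 0.0
```

```bash
python3 look.py; python3 - <<'E'
from h import *
im,d,P,m=pts('side'); cv2.imwrite('pics/s3.png',cv2.resize(im,(800,600)))
E
```

```text
hub 74 p90 z [0.2115 0.2125 0.213  0.2134]
9.95 [ 0.4182 -0.0541  0.3406] [ 1.799e+02 -1.000e-01  4.370e+01] [ 1.   0.3 -0.2] 0.0
top hub 179 0.21144898935502843
```

View pics/s3.png

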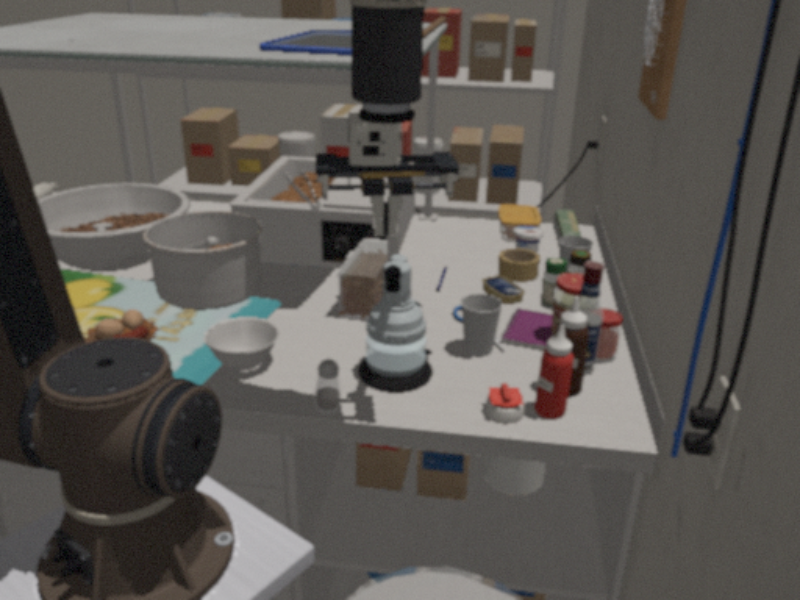

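The hub top is at 0.213, which is fully home. The bowl (240,345), shaker (328,385), cup (480,325) and timer (505,400) are where they were, and the gripper is clear of everything.

```bash
python3 -c "
from plant import *
print(close_job())"
```

```text
the job is handed in; nothing more can be done
None
```

The crank is meshed and pressed fully home on the collar (hub top measured at 213 mm, as it should be), the things round the mill look unmoved, and the job was handed in at about 10 s.

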